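# Load the sample chamber and latch its sliding guard

## Task

Stand the small screw-capped sample vial upright in the round pocket of the sample chamber, fully down, and let go of it. Then slide the clear guard shut over it by its handle until the spring latch clicks and holds the guard, pushing gently: feel for the click and do not go on leaning on the rubber stop behind it. Leave all the other things on the table where they stand.

Things in the scene. Friction and masses are not known exactly. Their poses are not given: they have to be found in the camera images.
- vial: The only small clear sample vial with a white ribbed screw cap: 28 mm diameter, 57 mm tall, about 0.03 kg, standing on the table. Origin at the centre of its underside, z up. Grasp it round the cap (the upper 17 mm). It stands among a brown bottle and a white jar, in any order, centres at least 75 mm apart.
- base: Grey base plate of the sample chamber, fixed on the table, 150 x 360 x 12 mm. Origin: centre of its underside; +y runs along the plate, the way the guard slides shut. Rails along y at x = -58 and +58 mm reach 26 mm above the table. The latch block (37 mm wide) stands nominally at y = 124 to 172 mm: 80 mm above the table, bolt tip 90 mm, far end with the rubber stop 108 mm.
- nest (a point): Centre of the floor of the round pocket, 16 mm above the table, at y = +60 mm of the base. The pocket is 32 mm wide and 18 mm deep, 3 mm chamfer at the mouth, in a white 56 x 56 mm block whose top is 34 mm above the table. The vial standing fully home has its origin here.
- guard (a joint): How far the guard is open, in m: 0 nominally shut, 0.155 fully open; falls as it is pushed to +y of the base. About 1.5 N of friction; stays where left. Clear hood in an aluminium frame, 126 mm across (x), 120 mm long (y), 27 to 100 mm above the table, open at both ends; shut, it covers y = 0 to 120 mm of the base. Latched, it reads anywhere from -0.006 to +0.013.
- guard_handle (a point): Centre of the black upright handle block on top of the guard, 44 mm (x) by 14 mm (y) and 34 mm tall, top 136 mm and foot 102 mm above the table; moves with the guard; at y = +24 mm of the base when the guard is at 0. Push on its -y face or pinch from above.
- bolt (a joint): How far the latch's spring bolt is pressed down, in m: 0 up, 0.006 as the roller passes over, 0 again once snapped up behind it. From 16 to 6 mm before latching the roller climbs the bolt's ramp and the push needed rises from about 5 to 9 N (let go there, the guard may slip back); past the crest the guard snaps 3 to 5 mm ahead by itself and the push falls to about nothing: the click.
- buffer (a joint): How far the rubber stop behind the latch is pressed in, in m: 0 free, 6 N per mm. A latched guard rests on it with about 0.5 mm. Pressing it in more than 3.2 mm (about 19 N) is too hard. Latch block, bolt and stop together stand anywhere from 12 mm nearer to 5 mm farther along y of the base than nominal, anew each time; this is not reported.
- amber_bottle: Bystander: brown screw-cap bottle, 46 mm wide, 93 mm tall; origin at the centre of its underside.
- jar: Bystander: white lidded jar, 48 mm wide, 51 mm tall; origin at the centre of its underside.
- flask: Bystander: conical glass flask, 64 mm wide, 105 mm tall, to the right of the chamber; origin at the centre of its underside.
- beaker: Bystander: glass beaker, 56 mm wide, 70 mm tall, behind the chamber; origin at the centre of its underside.
- cork_ring: Bystander: cork ring, 128 mm wide, 30 mm tall, behind the chamber; origin at the centre of its underside.
- clip: Bystander: white plastic joint clip, 38 x 43 x 17 mm, lying to the right of the chamber; origin at the centre of its underside.
- pin (a point): Middle of the cross roller (6 mm thick, along x, free to turn) under the tip of the steel tongue that reaches 29 mm beyond the guard's front edge. Its underside is 84 mm above the table: the vial (top at 73 mm when fully home) passes beneath only when fully down in the pocket.
Things that resemble listed ones, but are neither listed nor needed, are in the scene too. What is shaped like the vial but orange or turquoise is not meant.

How it is judged (in metres and radians):
On the way, in this order (a step that is already met when the one before it is completed fails the run):
1. the vial stands released and fully down in the pocket while the guard is still open (horizontal distance between vial and nest below 0.004 m and z of vial in the frame of nest below 0.003 m and angle between vial's own z axis and vertical below 0.1 rad and contact force between the fingers and vial below 0.3 N and value of joint guard above 0.09 m), for 0.2 s.
2. the guard rests against the rubber stop and the bolt has snapped up behind its roller (value of joint guard below 0.016 m and value of joint bolt below 0.0015 m and value of joint buffer above 0.0002 m), for 0.2 s.
At the end, for the whole second after the job is handed in: The guard is latched: open by less than 16 mm and pressing the rubber stop in by more than 0.2 mm, with the bolt up (pressed less than 1.5 mm); the vial stands still in the pocket, within 4 mm of its centre and 3 mm of its floor, upright within 0.1 rad (all of step 2 and horizontal distance between vial and nest below 0.004 m and z of vial in the frame of nest below 0.003 m and angle between vial's own z axis and vertical below 0.1 rad and linear speed of vial below 0.02 m/s); the robot touches nothing.
It fails at once if the rubber stop is pressed in more than 3.2 mm (about 19 N) (value of joint buffer above 0.0032 m).
It fails at once if a bystander is moved more than 30 mm or tipped (distance of any of amber_bottle, jar, flask, beaker, cork_ring, clip from where it was at the start of the episode above 0.03 m or angle between any of amber_bottle, jar, flask, beaker's own z axis and vertical above 0.5 rad).
It also fails if it takes over 61 s, if anything falls off the work surface, if the arm or the gripper's body presses on something with over 40 N, if the wrist force passes 120 N, or if a joint passes its speed limit or range.

## Robot

A 6-joint arm with a two-finger parallel gripper is mounted at the origin on a cart in front of the work surface, level with it; the furniture and walls round the work are solid. World frame = base frame: x ahead of the robot, y to its left, z up, the work surface at z = 0. Lengths are in mm, angles in rad, forces in N, time in s.
With the tool pointing down it reaches from about 200 to 875 mm from the base axis. Payload 3.4 kg.
Tool frame: the origin (TCP) lies at the very end of the fingers, on their centre line; the grasp point (between the pads) lies 19 mm behind it; z points along the fingers, y is the line along which they close (so a half turn about z gives the same grasp; the last joint's range is limited). The gripper opens to 94 mm and grips with 3 to 60 N. Pads are 16 mm wide; open, the fingers measure 119 mm over their backs; the gripper's body (75 mm by 177 mm) begins 78 mm behind the grasp point.
Start: joints at [1.066, 0.276, 1.505, -0, 1.361, -0.121], TCP at [215.327, 533.198, 205.493] pointing down, gripper open.
Joint ranges: [-2.89, 2.89], [-0.75, 2.08], [0.22, 2.7], [-1.18, 4.32], [0.11, 2.71], [-2.7, 2.7]. Speed limits (rad/s): [2.57, 2.57, 3.14, 3.14, 3.14, 3.14].

## Interface

Orientations are given as [roll, pitch, yaw] about the fixed x, y, z axes, in that order (R = Rz(yaw) Ry(pitch) Rx(roll)).
In Python, from rig import monitor, get_image, camera_info, arm gives the robot as it stands.
- The arm moves only by the tool drive_tool, never from a script. Its argument "commands" is a list of rows, each an object with "travel": the shift along the tool's x, y, z in mm, a list of three; "dr": the turn, a rotation vector about the tool's x, y, z in degrees, a list of three. In form: [{"travel": [dx, dy, dz], "dr": [rx, ry, rz]}, ...]. A call has 1 to 12 rows; each row shifts and turns the commanded pose from where the row before left it, along the tool's axes as they then stand; what a row does not reach is not made up. A row lasts 1/8 s, in which the tool goes at most 62.5 mm and 10.7 degrees, less where a joint would pass 70% of its speed; a pose out of reach is approached as far as the arm can. A call with a gripper value outside its range is refused whole. "jaw" is the closure, from 0 (fully open) to 1 (shut), set as the call begins (left out, the last holds). The fingers move at their own pace and stop on an object; "force" is the grip in N (left out, the last holds). Time passes only in rows, so rows that do not move let the fingers close. It gives the time, the measured TCP pose, the force, the opening and the grip force at its end, in the units of the state.
- monitor.observe(): the state, without advancing time (a new reading comes with each control period).
- get_image(name): name is "scene" or "side" or "wrist"; returns the picture (400x640x3 uint8, red, green, blue); there is no depth.
- camera_info(name): a dict with "mtx" (3x3 intrinsics, pixels), "distortion" ([k1, k2, p1, p2, k3] as OpenCV has them; the pictures are not rectified), "pose" (4x4, takes a point from camera to world coordinates). Camera axes: x right, y down, z forward; pixel columns grow to the right and rows downward; lengths in mm; the calibration is good to about 2 mm. A picture is of the moment at which its call begins: read the wrist's pose just before it. camera_info takes no time and is no camera call; for the wrist camera it gives the pose at the moment of the call.
- arm.close_job(): hands the job in; it is judged then, once.
The state is a dict: "time_s": time; "q": joint angles; "qvel": joint speeds; "joint_torque": joint torques, N m; "eef_pos": TCP position; "orientation": TCP orientation; "wrist_force": force on the tool from outside, world axes, zero at the start; "moment": the same for the moment, N m; "finger_gap": opening from 0.0 (shut) to 1.0 (fully open); "gripper_force": force on a finger pad.
Only numpy, scipy, OpenCV 4.12 (cv2) and the standard library are available. Lean on these libraries where they do the work, as an engineer would, in place of code of your own. Each camera call takes 0.05 s, during which the arm holds its last target. There are 200 camera calls.

## Working session

There is one attempt and no reset: what is moved stays moved. The work goes in short steps, Python scripts to look and compute and a tool call to move; the robot and the scene stay as the last step left them, time stands still between calls to the robot, and variables do not carry over. Pictures are saved under pics/ and viewed, at most 10 in all, crops included, and the job is handed in when it is done.

Besides the shell and the picture viewer there is one more tool, called after "Request:" as name(argument=value, ...) on one line, values as JSON. drive_tool: Moves the arm, as the interface text tells. Its arguments: {"type":"object","properties":{"commands":{"type":"array"},"jaw":{"type":"number"},"force":{"type":"number"}},"required":["commands"]}

```bash
mkdir -p pics; cat > h.py <<'E'
import numpy as np, cv2
from rig import monitor, get_image, camera_info, arm
def ray(ci,uv):
    K=np.array(ci["mtx"],float);D=np.array(ci["distortion"],float);T=np.array(ci["pose"],float)
    n=cv2.undistortPoints(np.array([[uv]],float),K,D)[0,0]
    return T[:3,3],T[:3,:3]@np.array([n[0],n[1],1.])
def onz(ci,uv,z):
    o,d=ray(ci,uv);return o+d*(z-o[2])/d[2]
def proj(ci,P):
    K=np.array(ci["mtx"],float);D=np.array(ci["distortion"],float);T=np.linalg.inv(np.array(ci["pose"],float))
    r,_=cv2.Rodrigues(T[:3,:3]);return cv2.projectPoints(np.array(P,float).reshape(-1,1,3),r,T[:3,3],K,D)[0].reshape(-1,2)
E
python3 - <<'E'
from h import *
np.set_printoptions(precision=3,suppress=True)
s=monitor.observe();print(s["time_s"],s["eef_pos"],s["orientation"])
for n in("scene","side","wrist"):
    ci=camera_info(n);im=get_image(n);cv2.imwrite(f"pics/{n}0.png",im[...,::-1]);print(n,np.array(ci["pose"]),np.array(ci["mtx"]).tolist())
a=[cv2.imread(f"pics/{n}0.png") for n in("scene","side")]
E
```

```text
0.0 [215.021 532.69  204.642] [-3.14  -0.     2.758]
scene [[  -0.853   -0.345    0.391   51.468]
 [  -0.521    0.576   -0.63   857.742]
 [  -0.008   -0.742   -0.671 1011.393]
 [   0.       0.       0.       1.   ]] [[453.6109125977949, 0.0, 324.0040232781512], [0.0, 453.6109125977949, 198.08352690783724], [0.0, 0.0, 1.0]]
side [[ -0.973  -0.167   0.161 389.434]
 [ -0.231   0.64   -0.733 752.403]
 [  0.02   -0.75   -0.661 807.612]
 [  0.      0.      0.      1.   ]] [[385.3521689889055, 0.0, 318.35687697805497], [0.0, 385.3521689889055, 196.78085740967725], [0.0, 0.0, 1.0]]
wrist [[  0.375   0.902   0.214 152.332]
 [  0.927  -0.364  -0.089 557.698]
 [ -0.002   0.232  -0.973 384.603]
 [  0.      0.      0.      1.   ]] [[304.1013861387463, 0.0, 315.2330497557891], [0.0, 304.1013861387463, 197.40758662458438], [0.0, 0.0, 1.0]]
```

View pics/scene0.png

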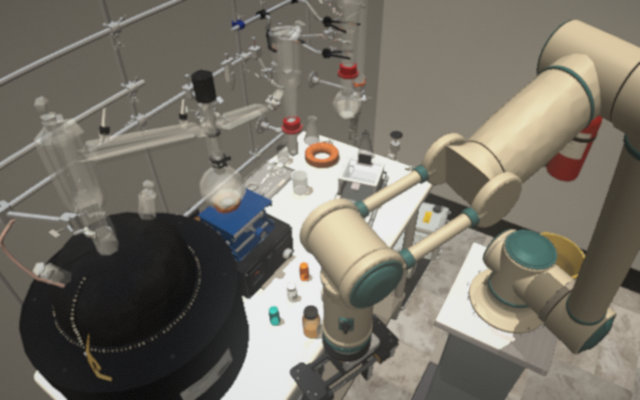

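View pics/side0.png

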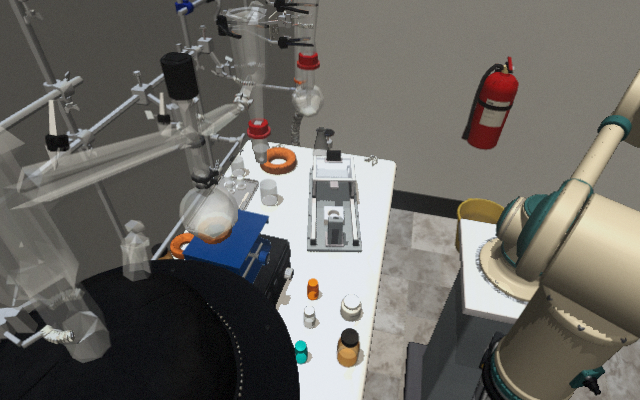

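View pics/wrist0.png

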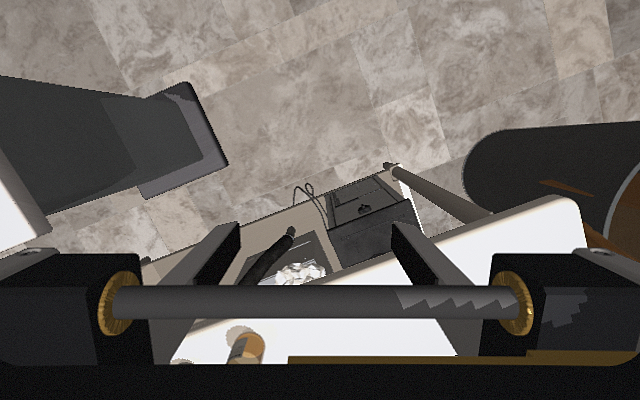

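The side view shows the vial at about (309,316) with the orange decoy at (313,289) and the turquoise one at (301,352). The jar is at (351,306) and the bottle at (348,348). The base plate runs from (333,165) to (334,250), with the open guard at the far end and its handle near (334,154). The scene view has the vial at about (292,292). Zooming in.

```bash
python3 - <<'E'
from h import *
im=cv2.imread("pics/side0.png")
c=cv2.resize(im[125:380,220:420],None,fx=4,fy=4,interpolation=cv2.INTER_CUBIC)
l=c[:560];r=c[500:]
cv2.imwrite("pics/c1.png",l[:,:]);cv2.imwrite("pics/c2.png",cv2.resize(im[270:370,270:380],None,fx=5,fy=5,interpolation=cv2.INTER_CUBIC))
E
```

```text
(no output)
```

View pics/c1.png

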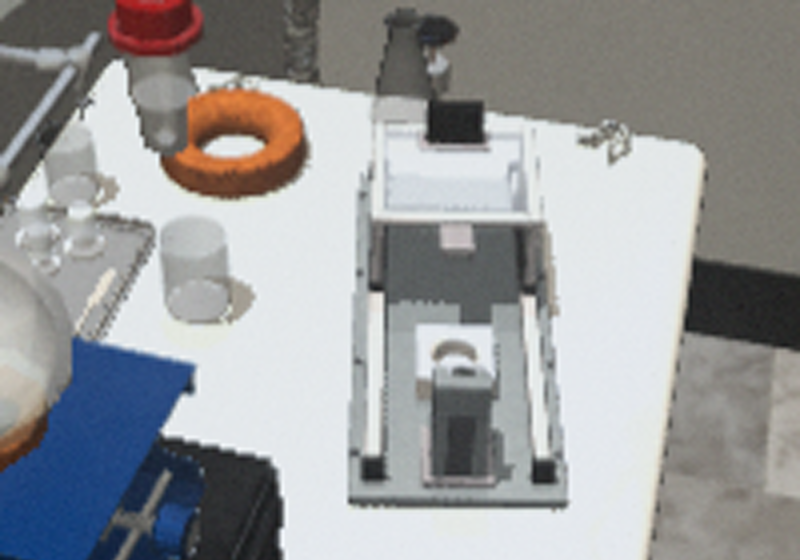

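View pics/c2.png

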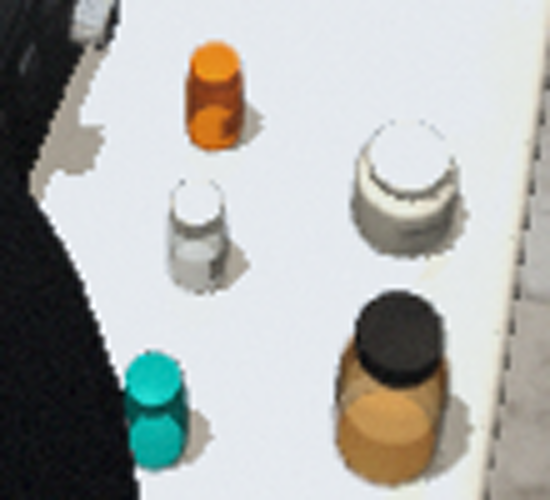

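The crops give, in side-image pixels: vial cap top at (309.6,310.8), near plate corners at (307.2,250) and (361.8,250.5), and nest-block back corners at (324.2,206) and (344.2,206.5). The latch block is in front of the pocket. The open guard is at the back, with the handle at about (334,155).

```bash
python3 - <<'E'
from h import *
np.set_printoptions(precision=1,suppress=True)
ci=camera_info("side")
f=lambda u,v:(220+u/4,125+v/4)
g=lambda u,v:(270+u/5,270+v/5)
P={k:onz(ci,p,z) for k,p,z in [("vialtop",g(198,204),57),("vialbot",g(199,272),0),("orange",g(215,62),57),("turq",g(154,378),57),("jar",g(412,160),51),("amber",g(401,335),93),
("NL",f(348,500),12),("NR",f(568,502),12),("bkL",f(416,324),34),("bkR",f(497,326),34),("bkFL",f(416,385),34),
("hTL",f(428,102),136),("hTR",f(484,102),136),("hFL",f(429,143),102),("hFR",f(483,143),102),("hdFL",f(370,220),100),("hdFR",f(546,222),100),("latchtop",f(462,376),80),
("railL",f(375,458),26),("railR",f(542,458),26),("beaker",f(195,228),70),("cork",f(235,130),30)]}
for k,v in P.items():print(k,v)
d=P["NL"]-P["NR"]; print("width",np.linalg.norm(d), "yaw of base x from +x", np.degrees(np.arctan2(d[1],d[0])))
E
```

```text
vialtop [502.4 295.7  57. ]
vialbot [501.7 295.4   0. ]
orange [513.4 220.3  57. ]
turq [499.9 378.6  57. ]
jar [414.5 246.4  51. ]
amber [403.9 355.4  93. ]
NL [562.   89.8  12. ]
NR [417.5  54.7  12. ]
bkL [551.5 -68.9  34. ]
bkR [493.1 -81.9  34. ]
bkFL [537.5  -6.8  34. ]
hTL [ 576.3 -206.3  136. ]
hTR [ 534.9 -217.5  136. ]
hFL [ 573.1 -200.7  102. ]
hFR [ 532.5 -211.5  102. ]
hdFL [594.9 -99.4 100. ]
hdFR [ 469.8 -130.   100. ]
latchtop [500.7  22.3  80. ]
railL [550.6  60.7  26. ]
railR [440.1  32.4  26. ]
beaker [728.8 -92.5  70. ]
cork [ 757.2 -273.4   30. ]
width 148.73037621415426 yaw of base x from +x 13.65167450773223
```

Request:
drive_tool(commands=[{"travel": [0, 0, 0], "dr": [0, 0, 9.05]}, {"travel": [0, 0, 0], "dr": [0, 0, 9.05]}, {"travel": [0, 0, 0], "dr": [0, 0, 9.05]}, {"travel": [0, 0, 0], "dr": [0, 0, 9.05]}, {"travel": [0, 0, 0], "dr": [0, 0, 9.05]}, {"travel": [0, 0, 0], "dr": [0, 0, 9.05]}], jaw=0)

```text
time_s: 0.9
eef_pos: [215.2, 533.0, 205.1]
orientation: [-3.141, 0.001, 1.805]
wrist_force: [0.3, -0.4, 0.6]
finger_gap: 0.999
gripper_force: 0.0
```

Request:
drive_tool(commands=[{"travel": [-30, 22, 0], "dr": [0, 0, 0]}, {"travel": [-30, 22, 0], "dr": [0, 0, 0]}, {"travel": [-30, 22, 0], "dr": [0, 0, 0]}, {"travel": [-30, 22, 0], "dr": [0, 0, 0]}, {"travel": [-30, 22, 0], "dr": [0, 0, 0]}, {"travel": [-30, 22, 0], "dr": [0, 0, 0]}, {"travel": [-30, 22, 0], "dr": [0, 0, 0]}, {"travel": [-30, 22, 0], "dr": [0, 0, 0]}, {"travel": [-30, 22, 0], "dr": [0, 0, 0]}, {"travel": [-30, 22, 0], "dr": [0, 0, 0]}, {"travel": [0, 0, 0], "dr": [0, 0, 0]}, {"travel": [0, 0, 0], "dr": [0, 0, 0]}])

```text
time_s: 2.4
eef_pos: [499.4, 294.1, 205.1]
orientation: [-3.14, -0.001, 1.81]
wrist_force: [-0.7, 0.1, -0.2]
finger_gap: 1.004
gripper_force: 0.0
```

```bash
python3 - <<'E'
from h import *
s=monitor.observe();print(s["time_s"],s["eef_pos"],s["orientation"],s["wrist_force"])
ci=camera_info("wrist");im=get_image("wrist");cv2.imwrite("pics/w1.png",im[...,::-1]);np.save("w1pose.npy",np.array(ci["pose"]))
print(np.round(proj(ci,[[502,295.5,57],[502,295.5,0]]),1))
E
```

```text
2.4 [499.42041927 294.11504102 205.13895325] [-3.14029425e+00 -6.63264747e-04  1.80980711e+00] [-0.69161463  0.06511943 -0.17689304]
[[318.9 186.5]
 [318.4 177.7]]
```

View pics/w1.png

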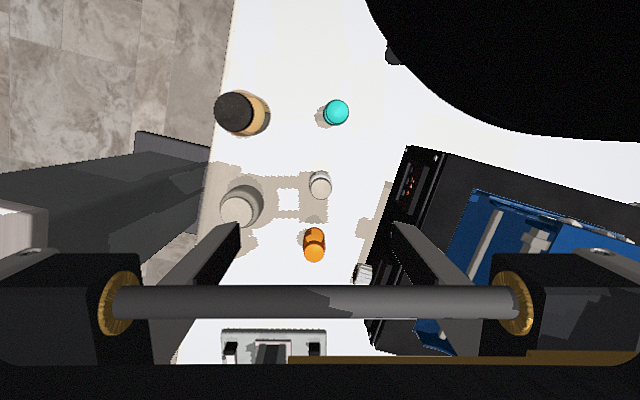

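The wrist view shows the white vial cap at about (320,183), with orange at (314,247), turquoise at (336,112), jar at (241,205) and bottle at (240,112). The black instrument's edge is at about x=375 on the right. I'll measure the cap and the instrument's height.

```bash
python3 - <<'E'
from h import *
np.set_printoptions(precision=1,suppress=True)
cs={n:camera_info(n) for n in("scene","side","wrist")}
def tri(*a):
    A=np.zeros((3,3));b=np.zeros(3)
    for n,uv in a:
        o,d=ray(cs[n],uv);d/=np.linalg.norm(d);M=np.eye(3)-np.outer(d,d);A+=M;b+=M@o
    p=np.linalg.solve(A,b);return p,[np.round(proj(cs[n],p)[0]-uv,1) for n,uv in a]
print("blue corner",tri(("scene",(271,208)),("side",(269,217))))
im=cv2.imread("pics/w1.png");c=im[160:215,295:345]
# blob of vial: non-background darker pixels
h=cv2.cvtColor(c,cv2.COLOR_BGR2GRAY)
print("bgrow",h[25,::3]); 
cv2.imwrite("pics/w1c.png",cv2.resize(np.vstack([cv2.resize(im[140:260,290:410],(480,480),interpolation=cv2.INTER_CUBIC)]),None,fx=1.2,fy=1.2))
print("box top-left corner (wrist 407,147) at z 60,90,120",[onz(cs["wrist"],(407,147),z) for z in(60,90,120)])
E
```

```text
blue corner (array([613.9, 208.2, 223.7]), [array([ 0.3, -3.5]), array([0.5, 4.1])])
bgrow [185 185 185 187 191 141 213 212 209 209 205 202 169 241 239 240 239]
box top-left corner (wrist 407,147) at z 60,90,120 [array([581.8, 359.7,  60. ]), array([572.7, 359.6,  90. ]), array([563.5, 359.6, 120. ])]
```

View pics/w1c.png

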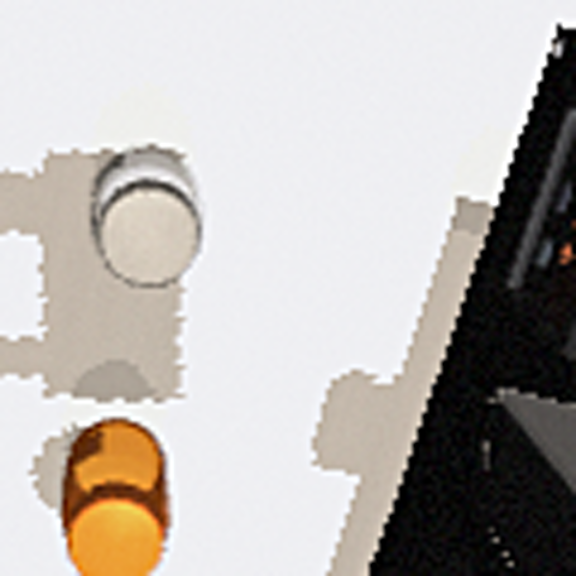

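```bash
python3 - <<'E'
from h import *
ci=camera_info("wrist");s=monitor.observe()
p=onz(ci,(321.25,189.6),57);q=onz(ci,(320.8,188.5-5),0);print(p,q,s["eef_pos"],s["orientation"])
E
```

```text
[505.19702202 293.03364861  57.        ] [506.58225077 289.20384184   0.        ] [499.18604042 294.38661491 205.26983195] [-3.14055108e+00 -5.73840866e-04  1.81059953e+00]
```

Request:
drive_tool(commands=[{"travel": [0, 0, 0], "dr": [0, 0, -10.2]}, {"travel": [0, 0, 0], "dr": [0, 0, -10.2]}, {"travel": [0, 0, 0], "dr": [0, 0, -10.2]}, {"travel": [0, 0, 0], "dr": [0, 0, -10.2]}, {"travel": [0, 0, 0], "dr": [0, 0, -10.2]}, {"travel": [0, 0, 0], "dr": [0, 0, -10.2]}, {"travel": [0, 0, 0], "dr": [0, 0, -10.2]}, {"travel": [0, 0, 0], "dr": [0, 0, 0]}, {"travel": [0, 0, 0], "dr": [0, 0, 0]}], jaw=0.45)

```text
time_s: 3.58
eef_pos: [499.6, 294.4, 205.6]
orientation: [3.141, -0.0, 3.055]
wrist_force: [0.3, -0.2, 0.4]
finger_gap: 0.55
gripper_force: 0.0
```

```bash
python3 - <<'E'
from h import *
s=monitor.observe();print(s["time_s"],s["eef_pos"],s["orientation"],s["finger_gap"])
ci=camera_info("wrist");im=get_image("wrist")
pr=proj(ci,[[502,294,57]])[0];print(pr)
u,v=pr.astype(int)
cv2.imwrite("pics/w2.png",cv2.resize(im[v-60:v+60,u-80:u+80,::-1],None,fx=5,fy=5,interpolation=cv2.INTER_CUBIC));print(u-80,v-60)
E
```

```text
3.575 [499.55570848 294.43674233 205.59077783] [ 3.14137588e+00 -2.31418205e-05  3.05482152e+00] 0.5496203331021604
[315.5267756  190.16801629]
235 130
```

View pics/w2.png

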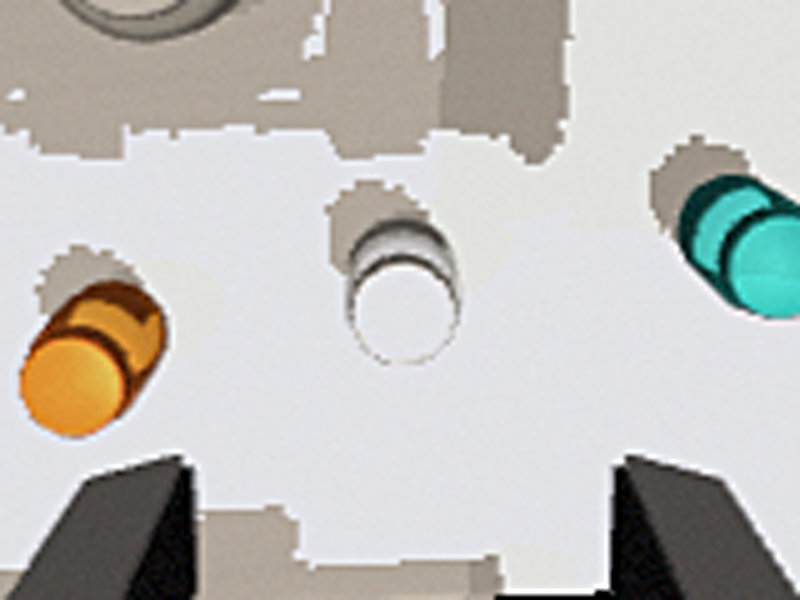

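The cap top centre is at about (316,192.6) in the full image, roughly 2 px from where it was predicted. That puts the vial at about (504.5,294). The fingers straddle it and the neighbours are clear. Descending to grasp.

Request:
drive_tool(commands=[{"travel": [-5, 0, 20], "dr": [0, 0, 0]}, {"travel": [0, 0, 30], "dr": [0, 0, 0]}, {"travel": [0, 0, 30], "dr": [0, 0, 0]}, {"travel": [0, 0, 30], "dr": [0, 0, 0]}, {"travel": [0, 0, 25], "dr": [0, 0, 0]}, {"travel": [0, 0, 20], "dr": [0, 0, 0]}, {"travel": [0, 0, 13], "dr": [0, 0, 0]}, {"travel": [0, 0, 8], "dr": [0, 0, 0]}, {"travel": [0, 0, 0], "dr": [0, 0, 0]}, {"travel": [0, 0, 0], "dr": [0, 0, 0]}])

```text
time_s: 4.88
eef_pos: [505.7, 293.7, 30.2]
orientation: [3.141, 0.001, 3.056]
wrist_force: [-0.5, -0.6, -0.1]
finger_gap: 0.554
gripper_force: 0.0
```

Request:
drive_tool(commands=[{"travel": [0, 0, 0], "dr": [0, 0, 0]}, {"travel": [0, 0, 0], "dr": [0, 0, 0]}, {"travel": [0, 0, 0], "dr": [0, 0, 0]}, {"travel": [0, 0, 0], "dr": [0, 0, 0]}, {"travel": [0, 0, 0], "dr": [0, 0, 0]}, {"travel": [0, 0, 0], "dr": [0, 0, 0]}], jaw=1, force=12)

```text
time_s: 5.62
eef_pos: [505.3, 293.5, 29.7]
orientation: [3.141, 0.0, 3.056]
wrist_force: [-0.7, -1.1, 2.0]
finger_gap: 0.288
gripper_force: 12.0
```

Request:
drive_tool(commands=[{"travel": [0, 0, -10], "dr": [0, 0, 0]}, {"travel": [0, 0, -25], "dr": [0, 0, 0]}, {"travel": [0, 0, -35], "dr": [0, 0, 0]}, {"travel": [0, 0, -40], "dr": [0, 0, 0]}, {"travel": [0, 0, -35], "dr": [0, 0, 0]}, {"travel": [0, 0, -25], "dr": [0, 0, 0]}, {"travel": [10, -30, 0], "dr": [0, 0, 0]}, {"travel": [10, -40, 0], "dr": [0, 0, 0]}, {"travel": [10, -40, 0], "dr": [0, 0, 0]}, {"travel": [10, -40, 0], "dr": [0, 0, 0]}, {"travel": [0, -28, 0], "dr": [0, 0, 0]}, {"travel": [0, 0, 0], "dr": [0, 0, 0]}])

```text
time_s: 7.12
eef_pos: [449.8, 118.3, 200.0]
orientation: [3.141, 0.001, 3.053]
wrist_force: [0.4, 0.9, 0.1]
finger_gap: 0.289
gripper_force: 12.0
```

Request:
drive_tool(commands=[{"travel": [0, 0, 0], "dr": [0, 0, 10.2]}, {"travel": [0, 0, 0], "dr": [0, 0, 10.2]}, {"travel": [0, 0, 0], "dr": [0, 0, 10.2]}, {"travel": [0, 0, 0], "dr": [0, 0, 10.2]}, {"travel": [0, 0, 0], "dr": [0, 0, 10.2]}, {"travel": [0, 0, 0], "dr": [0, 0, 10.2]}, {"travel": [0, 0, 0], "dr": [0, 0, 10.2]}, {"travel": [0, 0, 0], "dr": [0, 0, 0]}, {"travel": [0, 0, 0], "dr": [0, 0, 0]}])

```text
time_s: 8.25
eef_pos: [450.2, 120.1, 199.5]
orientation: [3.141, -0.0, 1.813]
wrist_force: [1.3, 0.9, -0.8]
finger_gap: 0.288
gripper_force: 12.0
```

Request:
drive_tool(commands=[{"travel": [-25, 4, 0], "dr": [0, 0, 0]}, {"travel": [-35, 5, 0], "dr": [0, 0, 0]}, {"travel": [-35, 5, 0], "dr": [0, 0, 0]}, {"travel": [-35, 5, 0], "dr": [0, 0, 0]}, {"travel": [-30, 4, 0], "dr": [0, 0, 0]}, {"travel": [-17, 2, 0], "dr": [0, 0, 0]}, {"travel": [0, 0, 0], "dr": [0, 0, 0]}, {"travel": [0, 0, 0], "dr": [0, 0, 0]}])

```text
time_s: 9.25
eef_pos: [515.8, -45.5, 199.4]
orientation: [-3.141, -0.001, 1.811]
wrist_force: [0.3, 0.0, -1.0]
finger_gap: 0.292
gripper_force: 12.0
```

```bash
python3 - <<'E'
from h import *
s=monitor.observe();print(s["time_s"],s["eef_pos"],s["orientation"],s["finger_gap"])
ci=camera_info("wrist");im=get_image("wrist");np.save("w3pose.npy",np.array(ci["pose"]))
cv2.imwrite("pics/w3full.png",im[...,::-1])
pr=proj(ci,[[517,-46,34]])[0];print(pr)
cv2.imwrite("pics/w3.png",cv2.resize(im[90:290,215:415,::-1],None,fx=3,fy=3,interpolation=cv2.INTER_CUBIC))
E
```

```text
9.25 [515.84759452 -45.54289379 199.36760177] [-3.14121217e+00 -1.08767794e-03  1.81092125e+00] 0.29248111936838744
[316.99291577 184.87057632]
```

View pics/w3.png

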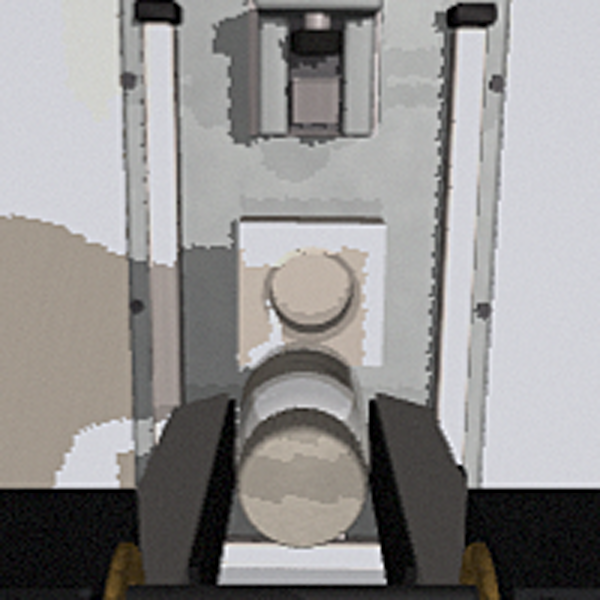

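The wrist view shows the pocket block's top corners in the crop at (240,222), (385,222) and (383,365), so its centre is near (312,292). The pocket mouth is centred at about (312,290). The held vial's cap is at (302,480), seen clearly between the fingers. I'll measure vial and nest in the same view.

```bash
python3 - <<'E'
from h import *
np.set_printoptions(precision=2,suppress=True)
ci=camera_info("wrist");s=monitor.observe();e=np.array(s["eef_pos"]);T=np.load("w3pose.npy");ci=dict(ci,pose=T)
f=lambda u,v:((u+.5)/3-.5+215,(v+.5)/3-.5+90)
ax=np.array([np.cos(s["orientation"][2]),np.sin(s["orientation"][2])]);ay=np.array([ax[1],-ax[0]])
def show(n,uv,z):
    p=onz(ci,f(*uv),z);d=p[:2]-e[:2];print(n,p,"tool x,y rel TCP",d@ax,d@ay);return p
show("captop",(302,482),e[2]+27.3)
a=[show("c",c,34) for c in((240,222),(385,222),(383,365))]
show("blockctr",(311.5,293.5),34);show("mouth",(312,290),34)
show("railLi",(181,150),26);show("railRi",(443,150),26);show("railLo",(144,150),26);show("railRo",(484,150),26)
show("railLend",(158,22),26);show("railRend",(473,25),26)
d=a[1]-a[0];print(np.hypot(*d[:2]),np.degrees(np.arctan2(d[1],d[0])),np.hypot(*(a[2]-a[1])[:2]))
print(np.degrees(s["orientation"][2])-90)
# circle fit of pocket mouth dark pixels & cap
im=cv2.imread("pics/w3full.png");g=cv2.cvtColor(im,cv2.COLOR_BGR2GRAY)
b=cv2.GaussianBlur(cv2.resize(g[150:205,290:350],None,fx=8,fy=8,interpolation=cv2.INTER_CUBIC),(9,9),0)
print(cv2.HoughCircles(b,cv2.HOUGH_GRADIENT,1,20,param1=80,param2=20,minRadius=80,maxRadius=150)[0][:3])
c=cv2.GaussianBlur(cv2.resize(g[215:285,285:350],None,fx=6,fy=6,interpolation=cv2.INTER_CUBIC),(9,9),0)
print([(x/6+285,y/6+215,r/6) for x,y,r in cv2.HoughCircles(c,cv2.HOUGH_GRADIENT,1,20,param1=80,param2=20,minRadius=100,maxRadius=150)[0][:3]])
E
```

```text
captop [514.85 -44.7  226.76] tool x,y rel TCP 0.9502934122522017 -0.7851519902795282
c [486.48 -28.19  34.  ] tool x,y rel TCP 23.73316480690684 -24.400743562576785
c [539.87 -15.15  34.  ] tool x,y rel TCP 23.68324927707257 30.55398786990237
c [553.63 -69.78  34.  ] tool x,y rel TCP -32.643969758520875 30.908360902646567
blockctr [519.44 -48.6   34.  ] tool x,y rel TCP -3.931772416338538 2.7428763800397813
mouth [519.29 -47.21  34.  ] tool x,y rel TCP -2.5546281578854626 2.933688811409198
railLi [458.29  -7.86  26.  ] tool x,y rel TCP 50.18935710458991 -46.943002706576436
railRi [555.16  15.78  26.  ] tool x,y rel TCP 50.08852656080862 52.77343819984017
railLo [444.62 -11.22  26.  ] tool x,y rel TCP 50.190856863618485 -61.0199513870724
railRo [570.3   19.46  26.  ] tool x,y rel TCP 50.058484713585365 68.35641284520462
railLend [440.5   35.47  26.  ] tool x,y rel TCP 96.51134366251617 -53.90076183097202
railRend [553.54  61.95  26.  ] tool x,y rel TCP 95.31875845867962 62.18861297781902
54.954754101679235 13.724219732307304 56.328333763125435
13.776261628075247
[[228.5 284.5 102.9]
 [223.5 264.5 119.9]
 [231.5 309.5 101.5]]
[(np.float32(315.41666), np.float32(248.91667), np.float32(22.866667)), (np.float32(315.58334), np.float32(252.41667), np.float32(20.483334)), (np.float32(312.08334), np.float32(249.91667), np.float32(24.9))]
```

Request:
drive_tool(commands=[{"travel": [-4.5, 4, 0], "dr": [0, 0, 0]}, {"travel": [0, 0, 25], "dr": [0, 0, 0]}, {"travel": [0, 0, 35], "dr": [0, 0, 0]}, {"travel": [0, 0, 35], "dr": [0, 0, 0]}, {"travel": [0, 0, 25], "dr": [0, 0, 0]}, {"travel": [0, 0, 11], "dr": [0, 0, 0]}, {"travel": [0, 0, 0], "dr": [0, 0, 0]}, {"travel": [0, 0, 0], "dr": [0, 0, 0]}])

```text
time_s: 10.3
eef_pos: [522.3, -50.0, 69.5]
orientation: [3.14, 0.001, 1.81]
wrist_force: [0.6, 0.6, -0.3]
finger_gap: 0.287
gripper_force: 12.0
```

```bash
python3 - <<'E'
from h import *
s=monitor.observe();e=np.array(s["eef_pos"]);print(s["time_s"],e,s["orientation"],s["wrist_force"])
ci=camera_info("wrist");im=get_image("wrist");np.save("w4pose.npy",np.array(ci["pose"]));cv2.imwrite("pics/w4full.png",im[...,::-1])
si=get_image("side");cv2.imwrite("pics/s4full.png",si[...,::-1])
a=cv2.resize(im[110:310,215:415,::-1],None,fx=2.5,fy=2.5,interpolation=cv2.INTER_CUBIC)
b=cv2.resize(si[180:240,305:365,::-1],None,fx=5,fy=5,interpolation=cv2.INTER_CUBIC)
o=np.zeros((500,800,3),np.uint8);o[:,:500]=a;o[:300,500:]=b;cv2.imwrite("pics/w4.png",o)
E
```

```text
10.3 [522.34571411 -50.04575847  69.50952544] [3.13952838e+00 9.12815564e-04 1.81025816e+00] [ 0.567401    0.56359515 -0.34612577]
```

View pics/w4.png

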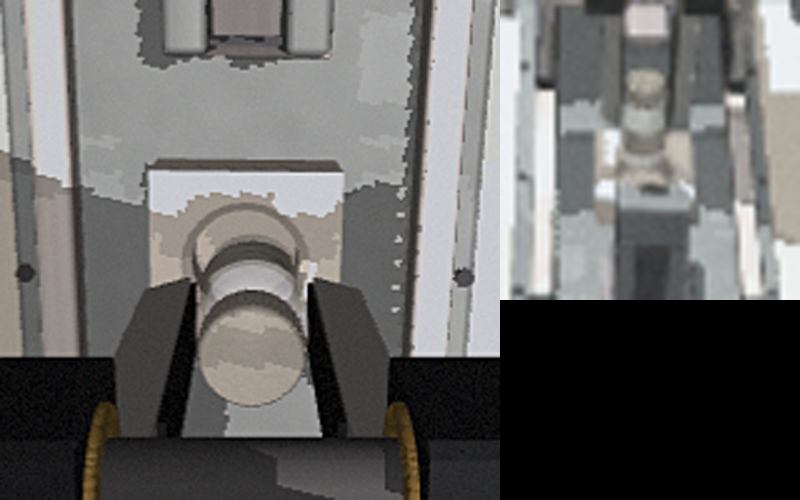

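The vial is centred over the mouth, which is at u≈246 in the crop (rim from 184 to 308, top at v=203). The cap is at about (251,353). I'll convert this to a correction.

```bash
python3 - <<'E'
from h import *
np.set_printoptions(precision=2,suppress=True)
s=monitor.observe();e=np.array(s["eef_pos"]);ci=dict(camera_info("wrist"),pose=np.load("w4pose.npy"))
y=s["orientation"][2];ax=np.array([np.cos(y),np.sin(y)]);ay=np.array([ax[1],-ax[0]])
f=lambda u,v:((u+.5)/2.5-.5+215,(v+.5)/2.5-.5+110)
def show(n,uv,z):
    d=onz(ci,f(*uv),z)[:2]-e[:2];print(n,d@ax,d@ay)
show("cap",(251.5,352),e[2]+27.3)
show("captop edge near",(251,406),e[2]+27.3);show("cap far",(251,298),e[2]+27.3);show("capL",(198,352),e[2]+27.3);show("capR",(305,352),e[2]+27.3)
show("vial bottom far edge",(250,242),e[2]-29.7)
show("mouth far",(246,203),34);show("mouth L",(184,255),34);show("mouth R",(308,255),34)
show("blk TL",(149,171),34);show("blk TR",(343,171),34)
E
```

```text
cap 1.0253396770922 -0.7291278803666321
captop edge near -11.656975625269371 -0.8448297399749335
cap far 13.277717550907628 -0.828895095285829
capL 1.0405018040398195 -12.24055102406718
capR 1.014670454822533 10.78462598415821
vial bottom far edge 10.024927464281644 -1.063789015348002
mouth far 20.14148251446352 -2.2154578712612447
mouth L 4.483934203015909 -20.510781183179358
mouth R 4.449553748060272 16.0167577334965
blk TL 29.552900616029373 -30.01064935654311
blk TR 29.51057397573718 25.632703935145795
```

Request:
drive_tool(commands=[{"travel": [0.5, -1.3, 0], "dr": [0, 0, 0]}, {"travel": [0, 0, 4], "dr": [0, 0, 0]}, {"travel": [0, 0, 4], "dr": [0, 0, 0]}, {"travel": [0, 0, 4], "dr": [0, 0, 0]}, {"travel": [0, 0, 3], "dr": [0, 0, 0]}, {"travel": [0, 0, 0], "dr": [0, 0, 0]}])

```text
time_s: 11.15
eef_pos: [519.7, -49.7, 53.1]
orientation: [-3.141, -0.0, 1.81]
wrist_force: [0.0, 0.7, -0.5]
finger_gap: 0.293
gripper_force: 12.0
```

Request:
drive_tool(commands=[{"travel": [0, 0, 2], "dr": [0, 0, 0]}, {"travel": [0, 0, 2], "dr": [0, 0, 0]}, {"travel": [0, 0, 2], "dr": [0, 0, 0]}, {"travel": [0, 0, 0], "dr": [0, 0, 0]}, {"travel": [0, 0, 0], "dr": [0, 0, 0]}])

```text
time_s: 11.78
eef_pos: [520.0, -49.8, 47.5]
orientation: [3.141, -0.0, 1.81]
wrist_force: [-0.1, -0.3, 0.1]
finger_gap: 0.287
gripper_force: 12.0
```

Request:
drive_tool(commands=[{"travel": [0, 0, 0.7], "dr": [0, 0, 0]}, {"travel": [0, 0, 0.7], "dr": [0, 0, 0]}, {"travel": [0, 0, 0], "dr": [0, 0, 0]}, {"travel": [0, 0, 0], "dr": [0, 0, 0]}])

```text
time_s: 12.28
eef_pos: [519.9, -49.8, 46.1]
orientation: [3.142, -0.0, 1.81]
wrist_force: [-0.3, 0.2, -0.2]
finger_gap: 0.288
gripper_force: 12.0
```

Request:
drive_tool(commands=[{"travel": [0, 0, 0.4], "dr": [0, 0, 0]}, {"travel": [0, 0, 0.4], "dr": [0, 0, 0]}, {"travel": [0, 0, 0], "dr": [0, 0, 0]}, {"travel": [0, 0, 0], "dr": [0, 0, 0]}])

```text
time_s: 12.78
eef_pos: [520.0, -49.8, 45.7]
orientation: [3.141, 0.0, 1.81]
wrist_force: [-1.1, 0.7, 5.8]
finger_gap: 0.289
gripper_force: 12.0
```

Floor contact came exactly at the expected height. Releasing.

Request:
drive_tool(commands=[{"travel": [0, 0, 0], "dr": [0, 0, 0]}, {"travel": [0, 0, 0], "dr": [0, 0, 0]}, {"travel": [0, 0, 0], "dr": [0, 0, 0]}, {"travel": [0, 0, 0], "dr": [0, 0, 0]}, {"travel": [0, 0, 0], "dr": [0, 0, 0]}], jaw=0.5)

```text
time_s: 13.4
eef_pos: [519.9, -49.7, 45.2]
orientation: [-3.142, -0.0, 1.81]
wrist_force: [0.2, -0.2, -0.6]
finger_gap: 0.499
gripper_force: 0.0
```

Request:
drive_tool(commands=[{"travel": [0, 0, -10], "dr": [0, 0, 0]}, {"travel": [0, 0, -20], "dr": [0, 0, 0]}, {"travel": [0, 0, -35], "dr": [0, 0, 0]}, {"travel": [0, 0, -40], "dr": [0, 0, 0]}, {"travel": [0, 0, -35], "dr": [0, 0, 0]}, {"travel": [0, 0, -20], "dr": [0, 0, 0]}, {"travel": [0, 0, 0], "dr": [0, 0, 0]}, {"travel": [0, 0, 0], "dr": [0, 0, 0]}])

```text
time_s: 14.4
eef_pos: [519.3, -49.6, 204.6]
orientation: [-3.141, -0.001, 1.81]
wrist_force: [0.8, 0.1, -0.7]
finger_gap: 0.502
gripper_force: 0.0
```

```bash
python3 - <<'E'
from h import *
np.set_printoptions(precision=1,suppress=True)
s=monitor.observe();e=np.array(s["eef_pos"]);print(s["time_s"],e)
ci=camera_info("wrist");im=get_image("wrist");np.save("w5pose.npy",np.array(ci["pose"]));cv2.imwrite("pics/w5full.png",im[...,::-1])
# predicted cap circle of a home vial at nest (520,-49.8); compare with Hough
for z in (73,75,80): print(z,proj(ci,[[520,-49.8,z]]))
g=cv2.cvtColor(im,cv2.COLOR_RGB2GRAY);x0,y0=285,150
c=cv2.GaussianBlur(cv2.resize(g[y0:230,x0:350],None,fx=6,fy=6,interpolation=cv2.INTER_CUBIC),(9,9),0)
H=cv2.HoughCircles(c,cv2.HOUGH_GRADIENT,1,10,param1=80,param2=15,minRadius=50,maxRadius=110)
if H is not None:
    for x,y,r in H[0][:4]: print("circ",x/6+x0,y/6+y0,r/6)
# handle / guard front in side image: dark handle pixels
si=get_image("side");cv2.imwrite("pics/s5.png",si[...,::-1]);cs=camera_info("side")
m=(si.max(2)<45).astype(np.uint8);m[:140]=0;m[172:]=0;m[:,:315]=0;m[:,352:]=0
n,l,st,ce=cv2.connectedComponentsWithStats(m)
for i in range(1,n):
    if st[i,4]>30:
        x,y,w,h,a=st[i];print("dark",st[i]);O=np.array([530.5,-105.5]);by=np.array([-.2368,.9715]);bx=np.array([.9715,.2368])
        for nm,uv,z in(("topfar",(x+w/2,y),136),("foot",(x+w/2,y+h),102)):
            p=onz(cs,uv,z);print(nm,p,(p[:2]-O)@bx,(p[:2]-O)@by)
E
```

```text
14.4 [519.3 -49.6 204.6]
73 [[316.9 190.6]]
75 [[316.9 191. ]]
80 [[316.9 192.1]]
circ 316.41666 190.58333 11.883334
circ 316.75 187.58333 13.366666
circ 315.58334 192.25 11.966667
circ 317.91666 191.91667 12.066667
dark [329 151  11   9  83]
topfar [ 553.6 -209.7  136. ] -2.2308670187988047 -106.66344003922583
foot [ 552.1 -210.4  102. ] -3.8603882704057506 -106.9911537024913
```

The vial's cap circle sits where a vial fully home should be (316.4,190.6 measured against 316.9,190.6 predicted). Before moving to the back side of the handle I'll check what's behind it.

```bash
python3 - <<'E'
from h import *
np.set_printoptions(precision=0,suppress=True)
cs=camera_info("side");f=lambda u,v:(220+u/4,125+v/4)
for n,uv,z in [("bottle-behind foot",f(405,118),0),("its top",f(405,12),105),("black knob",f(437,30),105),("beaker",f(195,310),0),("redtube bottom",f(165,150),30),("redtube bottom",f(165,150),200),("clip",f(605,140),0)]:print(n,z,onz(cs,uv,z))
O=np.array([534.2,-107.9]);by=np.array([-.2368,.9715]);print("push start",O-150*by)
print([proj(cs,[*(O+(24-g)*by),119])[0] for g in(120,130,140,155)])
E
```

```text
bottle-behind foot 0 [ 629. -370.    0.]
its top 105 [ 633. -379.  105.]
black knob 105 [ 601. -357.  105.]
beaker 0 [728. -77.   0.]
redtube bottom 30 [ 805. -231.   30.]
redtube bottom 200 [714. -16. 200.]
clip 0 [ 449. -384.    0.]
push start [ 570. -254.]
[array([333., 157.]), array([333., 155.]), array([332., 153.]), array([332., 150.])]
```

Request:
drive_tool(commands=[{"travel": [-20, 0, 0], "dr": [0, 0, 0]}, {"travel": [-35, 0, 0], "dr": [0, 0, 0]}, {"travel": [-35, 0, 0], "dr": [0, 0, 0]}, {"travel": [-35, 0, 0], "dr": [0, 0, 0]}, {"travel": [-35, 0, 0], "dr": [0, 0, 0]}, {"travel": [-30, 0, 0], "dr": [0, 0, 0]}, {"travel": [-20, 0, 0], "dr": [0, 0, 0]}, {"travel": [0, 0, 0], "dr": [0, 0, 0]}, {"travel": [0, 0, 0], "dr": [0, 0, 0]}], jaw=1)

```text
time_s: 15.62
eef_pos: [569.3, -253.1, 205.0]
orientation: [-3.141, -0.001, 1.81]
wrist_force: [0.2, -0.4, -0.2]
finger_gap: 0.005
gripper_force: 0.0
```

Request:
drive_tool(commands=[{"travel": [0, 0, 20], "dr": [0, 0, 0]}, {"travel": [0, 0, 20], "dr": [0, 0, 0]}, {"travel": [0, 0, 20], "dr": [0, 0, 0]}, {"travel": [0, 0, 15], "dr": [0, 0, 0]}, {"travel": [0, 0, 15], "dr": [0, 0, 0]}, {"travel": [0, 0, 0], "dr": [0, 0, 0]}, {"travel": [0, 0, 0], "dr": [0, 0, 0]}])

```text
time_s: 16.5
eef_pos: [570.1, -253.9, 115.8]
orientation: [3.141, 0.001, 1.81]
wrist_force: [-0.0, -0.1, -0.4]
finger_gap: 0.002
gripper_force: 0.0
```

Request:
drive_tool(commands=[{"travel": [6, 0, 0], "dr": [0, 0, 0]}, {"travel": [6, 0, 0], "dr": [0, 0, 0]}, {"travel": [6, 0, 0], "dr": [0, 0, 0]}, {"travel": [6, 0, 0], "dr": [0, 0, 0]}, {"travel": [6, 0, 0], "dr": [0, 0, 0]}, {"travel": [6, 0, 0], "dr": [0, 0, 0]}, {"travel": [6, 0, 0], "dr": [0, 0, 0]}, {"travel": [6, 0, 0], "dr": [0, 0, 0]}, {"travel": [6, 0, 0], "dr": [0, 0, 0]}, {"travel": [6, 0, 0], "dr": [0, 0, 0]}])

```text
time_s: 17.75
eef_pos: [555.8, -195.1, 115.4]
orientation: [3.141, 0.0, 1.81]
wrist_force: [2.8, -2.3, 0.2]
finger_gap: 0.006
gripper_force: 0.9
```

Request:
drive_tool(commands=[{"travel": [6, 0, 0], "dr": [0, 0, 0]}, {"travel": [6, 0, 0], "dr": [0, 0, 0]}, {"travel": [6, 0, 0], "dr": [0, 0, 0]}, {"travel": [6, 0, 0], "dr": [0, 0, 0]}, {"travel": [6, 0, 0], "dr": [0, 0, 0]}, {"travel": [6, 0, 0], "dr": [0, 0, 0]}])

```text
time_s: 18.5
eef_pos: [546.9, -160.2, 115.3]
orientation: [3.141, 0.0, 1.81]
wrist_force: [2.5, -1.4, 0.4]
finger_gap: 0.007
gripper_force: 0.9
```

```bash
cat > look.py <<'E'
from h import *
np.set_printoptions(precision=1,suppress=True)
s=monitor.observe();e=np.array(s["eef_pos"]);O=np.array([534.2,-107.9]);by=np.array([-.2368,.9715]);bx=np.array([.9715,.2368])
print(s["time_s"],"finger base x,y",(e[:2]-O)@bx,(e[:2]-O)@by,e[2],"fy",np.array(s["wrist_force"])[:2]@by,s["wrist_force"])
E
python3 look.py
```

```text
18.5 finger base x,y -0.05144761815759217 -53.78109420204207 115.29900193399908 fy -1.9927666023219222 [ 2.5 -1.4  0.4]
```

Request:
drive_tool(commands=[{"travel": [3, 0, 0], "dr": [0, 0, 0]}, {"travel": [3, 0, 0], "dr": [0, 0, 0]}, {"travel": [3, 0, 0], "dr": [0, 0, 0]}, {"travel": [3, 0, 0], "dr": [0, 0, 0]}, {"travel": [3, 0, 0], "dr": [0, 0, 0]}, {"travel": [3, 0, 0], "dr": [0, 0, 0]}, {"travel": [3, 0, 0], "dr": [0, 0, 0]}, {"travel": [3, 0, 0], "dr": [0, 0, 0]}, {"travel": [3, 0, 0], "dr": [0, 0, 0]}])

```text
time_s: 19.62
eef_pos: [540.6, -134.1, 115.2]
orientation: [3.141, -0.0, 1.81]
wrist_force: [0.2, -1.6, 0.1]
finger_gap: 0.006
gripper_force: 0.8
```

Request:
drive_tool(commands=[{"travel": [1.5, 0, 0], "dr": [0, 0, 0]}, {"travel": [1.5, 0, 0], "dr": [0, 0, 0]}])

```text
time_s: 19.88
eef_pos: [539.8, -131.3, 115.2]
orientation: [3.142, -0.0, 1.81]
wrist_force: [1.5, -1.4, 1.1]
finger_gap: 0.009
gripper_force: 0.8
```

Request:
drive_tool(commands=[{"travel": [1.5, 0, 0], "dr": [0, 0, 0]}, {"travel": [1.5, 0, 0], "dr": [0, 0, 0]}])

```text
time_s: 20.12
eef_pos: [539.2, -128.4, 115.2]
orientation: [3.141, -0.0, 1.81]
wrist_force: [1.1, -1.4, 0.5]
finger_gap: 0.006
gripper_force: 0.8
```

Request:
drive_tool(commands=[{"travel": [1, 0, 0], "dr": [0, 0, 0]}, {"travel": [1, 0, 0], "dr": [0, 0, 0]}])

```text
time_s: 20.38
eef_pos: [538.7, -126.5, 115.2]
orientation: [3.141, -0.0, 1.81]
wrist_force: [1.2, -0.8, 0.4]
finger_gap: 0.004
gripper_force: 0.8
```

Request:
drive_tool(commands=[{"travel": [1, 0, 0], "dr": [0, 0, 0]}, {"travel": [1, 0, 0], "dr": [0, 0, 0]}])

```text
time_s: 20.62
eef_pos: [538.2, -124.5, 115.2]
orientation: [3.142, -0.0, 1.81]
wrist_force: [1.5, -1.0, -0.1]
finger_gap: 0.002
gripper_force: 0.8
```

Request:
drive_tool(commands=[{"travel": [1, 0, 0], "dr": [0, 0, 0]}, {"travel": [1, 0, 0], "dr": [0, 0, 0]}])

```text
time_s: 20.88
eef_pos: [537.7, -122.5, 115.2]
orientation: [3.142, -0.0, 1.81]
wrist_force: [1.4, -1.1, -0.2]
finger_gap: 0.006
gripper_force: 0.8
```

Request:
drive_tool(commands=[{"travel": [1, 0, 0], "dr": [0, 0, 0]}, {"travel": [1, 0, 0], "dr": [0, 0, 0]}])

```text
time_s: 21.12
eef_pos: [537.2, -120.6, 115.3]
orientation: [3.142, -0.0, 1.81]
wrist_force: [2.0, -2.3, 0.8]
finger_gap: 0.007
gripper_force: 0.8
```

Request:
drive_tool(commands=[{"travel": [1, 0, 0], "dr": [0, 0, 0]}, {"travel": [1, 0, 0], "dr": [0, 0, 0]}])

```text
time_s: 21.38
eef_pos: [536.7, -118.7, 115.2]
orientation: [3.142, -0.0, 1.81]
wrist_force: [1.3, -0.6, -0.8]
finger_gap: 0.005
gripper_force: 0.8
```

Request:
drive_tool(commands=[{"travel": [1, 0, 0], "dr": [0, 0, 0]}, {"travel": [1, 0, 0], "dr": [0, 0, 0]}])

```text
time_s: 21.62
eef_pos: [536.4, -117.1, 115.3]
orientation: [3.142, 0.001, 1.81]
wrist_force: [1.9, -1.9, -0.5]
finger_gap: 0.006
gripper_force: 1.6
```

Request:
drive_tool(commands=[{"travel": [1, 0, 0], "dr": [0, 0, 0]}, {"travel": [1, 0, 0], "dr": [0, 0, 0]}])

```text
time_s: 21.88
eef_pos: [536.2, -116.1, 115.3]
orientation: [3.141, 0.003, 1.81]
wrist_force: [1.6, -5.7, -1.4]
finger_gap: 0.008
gripper_force: 2.8
```

Request:
drive_tool(commands=[{"travel": [1, 0, 0], "dr": [0, 0, 0]}, {"travel": [0, 0, 0], "dr": [0, 0, 0]}])

```text
time_s: 22.12
eef_pos: [535.9, -115.2, 115.3]
orientation: [3.141, 0.003, 1.81]
wrist_force: [1.8, -5.0, -1.0]
finger_gap: 0.005
gripper_force: 2.7
```

Request:
drive_tool(commands=[{"travel": [1, 0, 0], "dr": [0, 0, 0]}, {"travel": [0, 0, 0], "dr": [0, 0, 0]}])

```text
time_s: 22.38
eef_pos: [535.7, -114.4, 115.3]
orientation: [3.141, 0.003, 1.81]
wrist_force: [1.7, -5.2, -1.0]
finger_gap: 0.003
gripper_force: 2.9
```

Request:
drive_tool(commands=[{"travel": [1, 0, 0], "dr": [0, 0, 0]}, {"travel": [0, 0, 0], "dr": [0, 0, 0]}])

```text
time_s: 22.62
eef_pos: [535.6, -113.6, 115.3]
orientation: [3.141, 0.003, 1.81]
wrist_force: [1.9, -5.3, -1.3]
finger_gap: 0.007
gripper_force: 3.1
```

Request:
drive_tool(commands=[{"travel": [1, 0, 0], "dr": [0, 0, 0]}, {"travel": [1, 0, 0], "dr": [0, 0, 0]}])

```text
time_s: 22.88
eef_pos: [535.2, -112.1, 115.3]
orientation: [3.141, 0.004, 1.811]
wrist_force: [1.2, -7.1, -2.7]
finger_gap: 0.009
gripper_force: 3.6
```

Request:
drive_tool(commands=[{"travel": [1, 0, 0], "dr": [0, 0, 0]}, {"travel": [0, 0, 0], "dr": [0, 0, 0]}])

```text
time_s: 23.12
eef_pos: [535.0, -111.1, 115.4]
orientation: [3.141, 0.004, 1.811]
wrist_force: [2.5, -6.4, -1.9]
finger_gap: 0.006
gripper_force: 3.5
```

Request:
drive_tool(commands=[{"travel": [1, 0, 0], "dr": [0, 0, 0]}, {"travel": [0, 0, 0], "dr": [0, 0, 0]}])

```text
time_s: 23.38
eef_pos: [534.8, -110.3, 115.3]
orientation: [3.141, 0.004, 1.811]
wrist_force: [2.7, -7.4, -1.7]
finger_gap: 0.008
gripper_force: 3.7
```

Request:
drive_tool(commands=[{"travel": [1, 0, 0], "dr": [0, 0, 0]}, {"travel": [0, 0, 0], "dr": [0, 0, 0]}])

```text
time_s: 23.62
eef_pos: [534.6, -109.5, 115.3]
orientation: [3.141, 0.005, 1.811]
wrist_force: [2.6, -7.4, -2.2]
finger_gap: 0.008
gripper_force: 3.8
```

Request:
drive_tool(commands=[{"travel": [1, 0, 0], "dr": [0, 0, 0]}, {"travel": [0, 0, 0], "dr": [0, 0, 0]}])

```text
time_s: 23.88
eef_pos: [534.4, -108.4, 115.3]
orientation: [3.141, 0.004, 1.811]
wrist_force: [3.0, -6.5, -1.9]
finger_gap: 0.006
gripper_force: 3.6
```

Request:
drive_tool(commands=[{"travel": [0.7, 0, 0], "dr": [0, 0, 0]}, {"travel": [0, 0, 0], "dr": [0, 0, 0]}])

```text
time_s: 24.12
eef_pos: [532.5, -104.6, 115.0]
orientation: [-3.14, -0.003, 1.81]
wrist_force: [-0.1, 0.3, -0.7]
finger_gap: 0.003
gripper_force: 0.0
```

The push dropped to zero and the guard snapped ahead, which is the click. Backing off, raising and verifying.

Request:
drive_tool(commands=[{"travel": [0, 0, 0], "dr": [0, 0, 0]}, {"travel": [-5, 0, 0], "dr": [0, 0, 0]}, {"travel": [-10, 0, 0], "dr": [0, 0, 0]}, {"travel": [-10, 0, 0], "dr": [0, 0, 0]}, {"travel": [0, 0, -20], "dr": [0, 0, 0]}, {"travel": [0, 0, -30], "dr": [0, 0, 0]}, {"travel": [0, 0, -30], "dr": [0, 0, 0]}, {"travel": [0, 0, -20], "dr": [0, 0, 0]}, {"travel": [0, 0, 0], "dr": [0, 0, 0]}, {"travel": [0, 0, 0], "dr": [0, 0, 0]}])

```text
time_s: 25.38
eef_pos: [538.9, -129.9, 214.3]
orientation: [-3.14, -0.001, 1.81]
wrist_force: [0.4, -0.0, -0.5]
finger_gap: 0.006
gripper_force: 0.0
```

```bash
python3 - <<'E'
from h import *
np.set_printoptions(precision=1,suppress=True)
s=monitor.observe();print(s["time_s"],np.array(s["eef_pos"]),np.array(s["wrist_force"]))
ci=camera_info("wrist");im=get_image("wrist");cv2.imwrite("pics/w6full.png",im[...,::-1]);si=get_image("side");cv2.imwrite("pics/s6.png",si[...,::-1])
O=np.array([534.2,-107.9]);by=np.array([-.2368,.9715]);bx=np.array([.9715,.2368])
e=np.array(s["eef_pos"]);print("finger y",(e[:2]-O)@by)
for g in(-6,0,6,13,20):print(g,"handle top centre px",proj(ci,[*(O+(24-g)*by),136])[0],proj(ci,[*(O+(31-g)*by),136])[0],proj(ci,[*(O+(120-g)*by),100])[0])
m=(im.max(2)<50).astype(np.uint8);m[265:]=0;n,l,st,ce=cv2.connectedComponentsWithStats(m)
for i in range(1,n):
    if st[i,4]>150:print(st[i],ce[i])
print("vial home cap",proj(ci,[520,-49.6,73])[0])
E
```

```text
25.375 [ 538.9 -129.9  214.3] [ 0.4 -0.  -0.5]
finger y -22.462164603401266
-6 handle top centre px [317.1 142.4] [317.1 133.8] [317.   28.5]
0 handle top centre px [317.1 149.6] [317.1 141.1] [317.   36.1]
6 handle top centre px [317.1 156.8] [317.1 148.4] [317.   43.6]
13 handle top centre px [317.1 165. ] [317.1 156.8] [317.   52.2]
20 handle top centre px [317.1 173.2] [317.1 165. ] [317.   60.7]
[   22     0   175   123 15599] [107.9  52.1]
[256   4  17  13 156] [263.9   9. ]
[291 142  51  18 733] [314.4 151.2]
[224 252  86  13 993] [268.2 258.6]
[322 253  86  12 984] [362.5 258.6]
vial home cap [316.9 108.8]
```

The handle measures g≈1 mm against about 2 mm expected from where the ramp began, and it stayed there after release. So the guard is latched, and I'm handing in.

```bash
python3 -c "
from rig import arm
print(arm.close_job())"
```

```text
the job is handed in; nothing more can be done
None
```

The job is handed in, with no verdict returned: the vial is released and fully down in the pocket, the guard is shut and latched (the click was felt, and it stayed at about 1 mm after I backed off), and the arm is clear.

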